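# Find the jewellery case that rattles and hold it out

## Robot

A 6-joint arm with a two-finger parallel gripper is mounted at the origin on the work surface. World frame = base frame: x ahead of the robot, y to its left, z up, the work surface at z = 0. Lengths are in m, angles in rad, forces in N, time in s.
With the tool pointing down it reaches from about 0.225 to 0.875 m from the base axis. Payload 3.4 kg.
Tool frame: the origin (TCP) lies on the centre line of the jaws, within the pads' length; the fingertips stand arm.finger_overhang ahead of it and the grasp point (between the pads) is the TCP (arm.finger_overhang is the distance from the TCP to the fingertips, in m); z points along the fingers, y is the line along which they close (so a half turn about z gives the same grasp; the last joint's range is limited). The gripper opens to 85 mm and grips with 20 to 120 N. Pads are 22 mm wide; open, the fingers measure 114 mm over their backs; the gripper's body (76 mm by 85 mm) begins 54 mm behind the grasp point. The pads swing forward as they close: fully open they stand 13 mm farther back than shut.
Start: joints at [1.163, 0.276, 1.505, -0, 1.361, -0.121], TCP at [0.163, 0.552, 0.228] pointing down, gripper open.
Joint ranges: [-2.89, 2.89], [-0.75, 2.08], [0.22, 2.7], [-1.18, 4.32], [0.11, 2.71], [-2.7, 2.7]. Speed limits (rad/s): [2.57, 2.57, 3.14, 3.14, 3.14, 3.14].

## Interface

Orientations are given as a unit quaternion [x, y, z, w].
In Python, from bench import arm gives the robot as it stands.
- The arm moves only by the shell command python3 inch.py 'ROWS' [OPENING]. ROWS is a JSON list of rows, 1 to 10 of them, each an object with the fields x, y, z (the shift in shares of the most that a row can go, 1 being 50 mm), ax, ay, az (a rotation vector in rad); a field left out counts as zero; each row shifts and turns the commanded pose from where the row before left it, along the tool's axes as they then stand; what a row does not reach is not made up. A row lasts 1/10 s, in which the tool goes at most 0.05 m and 0.15 rad, less where a joint would pass 70% of its speed; a pose out of reach is approached as far as the arm can. OPENING is the finger opening in m, set as the command begins (- or left out keeps the last). The fingers move at their own pace and stop on an object; the grip force is fixed at half the most. Time passes only in rows, so rows that do not move let the fingers close. It prints the time, the measured TCP pose, the force, the opening and the grip force at its end. Input that does not fit is refused with a message, and nothing moves.
- arm.state(): the state, without advancing time (a new reading comes with each control period).
- arm.camera(name): name is "scene" or "top" or "wrist"; returns a dict with "frame" (384x512x3 uint8, red, green, blue), "fov_y" (degrees; the focal length in pixels is half the picture's height over the tangent of half this angle, whatever the lens; pixels are square), "cx", "cy" (the principal point, pixels), "k1" (the pictures are not rectified: a ray, as slopes to the right and down, at radius r is drawn at 1 + k1 r^2 times it, then the intrinsics apply), "R" (3x3) and "t" (3): a world point X has camera coordinates R X + t; the wrist camera has in their place "hand_eye" (4x4, takes a point from camera to tool coordinates, whose origin is the TCP and whose axes are the flange's). Camera axes: x right, y down, z forward; pixel columns grow to the right and rows downward; lengths in m; the calibration is good to about 2 mm. A picture is of the moment at which its call begins: read the wrist's pose just before it. There is no depth.
- arm.hand_in(): hands the job in; it is judged then, once.
The state is a dict: "time": time; "qpos": joint angles; "joint_velocities": joint speeds; "tau": joint torques, N m; "position": TCP position; "eef_rot": TCP orientation; "contact_force": force on the tool from outside, world axes, zero at the start; "wrist_torque": the same for the moment, N m; "finger_gap": finger opening in m; "grip_force": force on a finger pad.
Only numpy, scipy, OpenCV 4.12 (cv2) and the standard library are available. Lean on these libraries where they do the work, as an engineer would, in place of code of your own. Each camera call takes 0.05 s, during which the arm holds its last target. There are 200 camera calls.

## Task

Three closed bracelet cases (red, blue, green) stand on the black inlaid board, and in one of them a bead has come loose: lift and shake them to find which one rattles. Set the two sound cases down gently, lid up and flat, side by side in the wooden dispatch tray, and finish holding the rattling one out to the master jeweller, still and level in the gripper, a good hand's breadth or two above the middle of the red leather pad. Do not put that one down or let go of it at the end, and leave the jar, the loupe and the ring cone as they stand.

Things in the scene. Friction and masses are not known exactly. Their poses are not given: they have to be found in the camera images.
- case_red: Red bracelet case with brass clasps, kept shut: stiff box, 160 mm long (its x), 54 wide (its y; grasp across this), 40 high; origin at the centre of its underside, z up through the lid. In one of the three cases, of any colour by chance, a solid 100 g bead, 28 mm across, rolls free inside: 124 mm of travel along x, 18 along y, 4 up and down.
- case_blue: Blue bracelet case with brass clasps, kept shut: stiff box, 160 mm long (its x), 54 wide (its y; grasp across this), 40 high; origin at the centre of its underside, z up through the lid. Shaken end to end the loose bead knocks; tipped 20 degrees or more it runs to the low end within a second and stays when levelled, shifting the weight felt at the tool. In the other two nothing moves.
- case_green: Green bracelet case with brass clasps, kept shut: stiff box, 160 mm long (its x), 54 wide (its y; grasp across this), 40 high; origin at the centre of its underside, z up through the lid. The cases weigh 0.12 to 0.48 kg in all; their weights differ widely by chance, so weight is no sure sign of the one that rattles.
- board: Black lacquered display board with white and silver inlay, fixed: 200 x 390 x 5 mm (its x, y, z), on which the three cases stand at the start, side by side along its y about 135 mm apart, their length about along its x; origin at the centre of its underside. It lies to the robot's left or right, the tray on the other side
- tray: Open wooden dispatch tray with a cork floor, fixed: outside 230 x 310 x 26 mm (its x, y, z), walls 6 mm, inner floor 6 mm above its underside, 218 x 298 mm inside: room for two cases side by side along its y, their length along its x; origin at the centre of its underside, on the table
- pad_top (a point): Centre of the top face (axes as the pad's, z up) of the master's hand-over pad, a red leather pad in a dark wooden frame, fixed on the far side of the table, 120 x 200 mm (x, y) and 6 mm high. The rattling case is held in the air above this point
- jar: Bystander: glass bead jar with brass cap, 54 mm across, 62 mm high, standing left or right of the pad; origin at the centre of its underside
- loupe: Bystander: black eye loupe, 34 mm across (38 at its steel rim), 26 mm high, standing left or right of the pad; origin at the centre of its underside
- ring_cone: Bystander: dark wooden ring cone with one gold ring, 52 mm across the foot, 70 mm high, standing beyond the pad; origin at the centre of its underside

How it is judged:
On the way, in this order (a step that is already met when the one before it is completed fails the run):
1. a case is held in the air and moved briskly (((height (world z) of case_red above 0.05 m and contact force between case_red and the fingers above 1 N and (linear speed of case_red above 0.12 m/s or angular speed of case_red above 0.7 rad/s)) or (height (world z) of case_blue above 0.05 m and contact force between case_blue and the fingers above 1 N and (linear speed of case_blue above 0.12 m/s or angular speed of case_blue above 0.7 rad/s)) or (height (world z) of case_green above 0.05 m and contact force between case_green and the fingers above 1 N and (linear speed of case_green above 0.12 m/s or angular speed of case_green above 0.7 rad/s)))).
2. it is checked again, still in the air (((height (world z) of case_red above 0.05 m and contact force between case_red and the fingers above 1 N and linear speed of case_red below 0.06 m/s and angular speed of case_red below 0.5 rad/s) or (height (world z) of case_blue above 0.05 m and contact force between case_blue and the fingers above 1 N and linear speed of case_blue below 0.06 m/s and angular speed of case_blue below 0.5 rad/s) or (height (world z) of case_green above 0.05 m and contact force between case_green and the fingers above 1 N and linear speed of case_green below 0.06 m/s and angular speed of case_green below 0.5 rad/s))).
3. and moved briskly once more: it is shaken (((height (world z) of case_red above 0.05 m and contact force between case_red and the fingers above 1 N and (linear speed of case_red above 0.12 m/s or angular speed of case_red above 0.7 rad/s)) or (height (world z) of case_blue above 0.05 m and contact force between case_blue and the fingers above 1 N and (linear speed of case_blue above 0.12 m/s or angular speed of case_blue above 0.7 rad/s)) or (height (world z) of case_green above 0.05 m and contact force between case_green and the fingers above 1 N and (linear speed of case_green above 0.12 m/s or angular speed of case_green above 0.7 rad/s)))).
At the end, for the whole second after the job is handed in: The rattling case is held still in the fingers, lid up within 15 degrees of level, centre within 60 mm sideways of the pad's, underside 60 to 350 mm above the table, touching nothing else; the other two lie released, at rest, lid up, flat on the tray's floor ((((distance between bead_c0 and case_red below 0.08 m and horizontal distance between case_red and pad_top below 0.06 m and height (world z) of case_red between 0.06 and 0.35 m and angle between case_red's own z axis and vertical below 0.26 rad and contact force between case_red and the fingers above 2 N and linear speed of case_red below 0.04 m/s and contact force between case_red and jar below 0.1 N and contact force between case_red and loupe below 0.1 N and contact force between case_red and ring_cone below 0.1 N) and (angle between case_blue's own z axis and vertical below 0.15 rad and z of case_blue in the frame of tray below 0.016 m and linear speed of case_blue below 0.03 m/s and contact force between case_blue and the arm below 0.1 N and contact force between case_blue and the fingers below 0.1 N and x of case_blue in the frame of tray between -0.07 and 0.07 m and y of case_blue in the frame of tray between -0.123 and 0.123 m) and (angle between case_green's own z axis and vertical below 0.15 rad and z of case_green in the frame of tray below 0.016 m and linear speed of case_green below 0.03 m/s and contact force between case_green and the arm below 0.1 N and contact force between case_green and the fingers below 0.1 N and x of case_green in the frame of tray between -0.07 and 0.07 m and y of case_green in the frame of tray between -0.123 and 0.123 m)) or ((distance between bead_c0 and case_blue below 0.08 m and horizontal distance between case_blue and pad_top below 0.06 m and height (world z) of case_blue between 0.06 and 0.35 m and angle between case_blue's own z axis and vertical below 0.26 rad and contact force between case_blue and the fingers above 2 N and linear speed of case_blue below 0.04 m/s and contact force between case_blue and jar below 0.1 N and contact force between case_blue and loupe below 0.1 N and contact force between case_blue and ring_cone below 0.1 N) and (angle between case_red's own z axis and vertical below 0.15 rad and z of case_red in the frame of tray below 0.016 m and linear speed of case_red below 0.03 m/s and contact force between case_red and the arm below 0.1 N and contact force between case_red and the fingers below 0.1 N and x of case_red in the frame of tray between -0.07 and 0.07 m and y of case_red in the frame of tray between -0.123 and 0.123 m) and (angle between case_green's own z axis and vertical below 0.15 rad and z of case_green in the frame of tray below 0.016 m and linear speed of case_green below 0.03 m/s and contact force between case_green and the arm below 0.1 N and contact force between case_green and the fingers below 0.1 N and x of case_green in the frame of tray between -0.07 and 0.07 m and y of case_green in the frame of tray between -0.123 and 0.123 m)) or ((distance between bead_c0 and case_green below 0.08 m and horizontal distance between case_green and pad_top below 0.06 m and height (world z) of case_green between 0.06 and 0.35 m and angle between case_green's own z axis and vertical below 0.26 rad and contact force between case_green and the fingers above 2 N and linear speed of case_green below 0.04 m/s and contact force between case_green and jar below 0.1 N and contact force between case_green and loupe below 0.1 N and contact force between case_green and ring_cone below 0.1 N) and (angle between case_red's own z axis and vertical below 0.15 rad and z of case_red in the frame of tray below 0.016 m and linear speed of case_red below 0.03 m/s and contact force between case_red and the arm below 0.1 N and contact force between case_red and the fingers below 0.1 N and x of case_red in the frame of tray between -0.07 and 0.07 m and y of case_red in the frame of tray between -0.123 and 0.123 m) and (angle between case_blue's own z axis and vertical below 0.15 rad and z of case_blue in the frame of tray below 0.016 m and linear speed of case_blue below 0.03 m/s and contact force between case_blue and the arm below 0.1 N and contact force between case_blue and the fingers below 0.1 N and x of case_blue in the frame of tray between -0.07 and 0.07 m and y of case_blue in the frame of tray between -0.123 and 0.123 m)))); the arm keeps its last pose, push and grip.
It fails at once if the jar is pushed about or knocked over (distance of jar from where it was at the start of the episode above 0.025 m or angle between jar's own z axis and vertical above 0.4 rad).
It fails at once if the loupe is pushed about or knocked over (distance of loupe from where it was at the start of the episode above 0.025 m or angle between loupe's own z axis and vertical above 0.4 rad).
It fails at once if the ring cone is pushed about or knocked over (distance of ring_cone from where it was at the start of the episode above 0.025 m or angle between ring_cone's own z axis and vertical above 0.4 rad).
It fails at once if a case is dropped ((contact force between case_red and the fingers below 0.1 N and linear speed of case_red above 0.7 m/s) or (contact force between case_blue and the fingers below 0.1 N and linear speed of case_blue above 0.7 m/s) or (contact force between case_green and the fingers below 0.1 N and linear speed of case_green above 0.7 m/s)).
It also fails if it takes over 72 s, if anything falls off the work surface, if the arm or the gripper's body presses on something with over 40 N, if the wrist force passes 120 N, or if a joint passes its speed limit or range.

## Working session

There is one attempt and no reset: what is moved stays moved. The work goes in short steps, Python scripts to look and compute and a shell command to move; the robot and the scene stay as the last step left them, time stands still between calls to the robot, and variables do not carry over. Pictures are saved under pics/ and viewed, at most 10 in all, crops included, and the job is handed in when it is done.

```bash
ls; mkdir -p pics
python3 - <<'E'
from bench import arm
import cv2
s=arm.state();print({k:s[k] for k in('time','position','eef_rot','contact_force','wrist_torque','finger_gap')},arm.finger_overhang)
for n in('top','scene'):
    c=arm.camera(n);cv2.imwrite(f'pics/{n}0.png',c['frame'][:,:,::-1]);print(n,{k:v for k,v in c.items() if k!='frame'})
E
```

```text
bench.py
inch.py
pics
{'time': 0.0, 'position': array([0.16241834, 0.55101418, 0.22684068]), 'eef_rot': array([ 1.42890160e-01,  9.89738122e-01, -8.86257270e-04, -2.57426378e-04]), 'contact_force': array([ 0.64861452, -0.33342464, -0.22959268]), 'wrist_torque': array([0.02003976, 0.00849031, 0.00106597]), 'finger_gap': 0.0854823949868455} 0.019
top {'fov_y': 57.86695955672176, 'cx': 251.64010157293714, 'cy': 187.92766558115986, 'k1': -0.007330202591066839, 'R': array([[ 0.01244864, -0.99921114,  0.03771108],
       [-0.99252891, -0.01692562, -0.12083003],
       [ 0.121373  , -0.03592517, -0.99195664]]), 't': array([-0.03545018,  0.63099087,  0.84830119])}
scene {'fov_y': 48.08130024669481, 'cx': 257.9974604854143, 'cy': 189.68205855919956, 'k1': -0.055952822328621914, 'R': array([[-0.74624801,  0.66563078, -0.0070401 ],
       [ 0.48863316,  0.5405701 , -0.68485152],
       [-0.45205259, -0.51450911, -0.72864863]]), 't': array([ 0.46488249, -0.27462097,  1.49791696])}
```
View pics/top0.png

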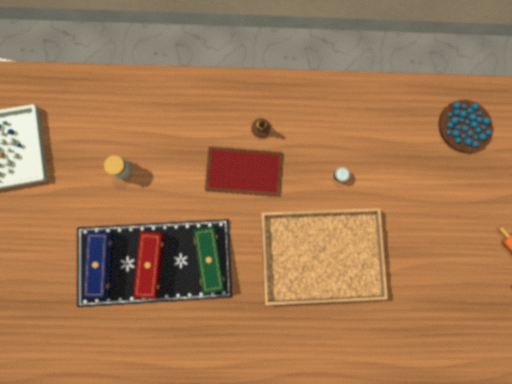

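View pics/scene0.png

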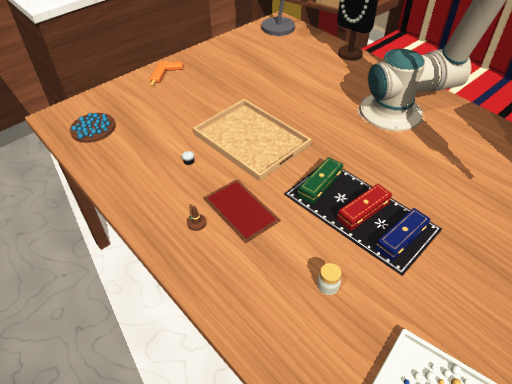

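The top view shows blue, red and green cases at about (95,265), (147,265) and (208,260). The tray is centred near (325,257) and the pad near (244,171). The jar is at (118,167), the cone at (261,128) and the loupe at (342,175). The scene view agrees.

Create h.py:
```python
import numpy as np, cv2
from scipy.spatial.transform import Rotation as Ro
def ray(c,uv):
    h=c['frame'].shape[0];f=h/2/np.tan(np.radians(c['fov_y'])/2)
    d=(np.asarray(uv,float).reshape(-1,2)-[c['cx'],c['cy']])/f
    s=d.copy()
    for _ in range(8): s=d/(1+c['k1']*(s**2).sum(1,keepdims=True))
    return np.c_[s,np.ones(len(s))]
def plane(c,uv,z):
    o=-c['R'].T@c['t'];d=ray(c,uv)@c['R']
    return o+d*((z-o[2])/d[:,2])[:,None]
def blob(m):
    m=cv2.morphologyEx(m.astype(np.uint8),cv2.MORPH_CLOSE,np.ones((5,5)))
    cs,_=cv2.findContours(m,cv2.RETR_EXTERNAL,cv2.CHAIN_APPROX_NONE)
    return max(cs,key=cv2.contourArea).reshape(-1,2)
def rect(P):
    (x,y),(w,h),a=cv2.minAreaRect((P[:,:2]*1000).astype(np.float32))
    if w<h: w,h,a=h,w,a+90
    return np.round([x,y,w,h,(a+90)%180-90],1)
```

Run:
```python
from bench import arm
from h import *
for n in('top','scene'):
    c=arm.camera(n);print(n,'cam at',(-c['R'].T@c['t']).round(3))
    f=c['frame'].astype(int);r,g,b=f[...,0],f[...,1],f[...,2]
    hsv=cv2.cvtColor(c['frame'],cv2.COLOR_RGB2HSV).astype(int);H,S,V=[hsv[...,i] for i in range(3)]
    yy,xx=np.mgrid[:384,:512]
    reg=((xx>70)&(xx<240)&(yy>215)) if n=='top' else ((xx>280)&(xx<440)&(yy>140)&(yy<280))
    red=(r>1.9*g)&(r>2.2*b)&(S>170)
    ms={'red':reg&red&(r>90)&((H<6)|(H>170)),'green':reg&(g>1.25*r)&(g>1.05*b)&(g>45),'blue':reg&(b>1.4*r)&(b>1.2*g)&(b>50)}
    for k,m in ms.items():
        q=blob(m);print(k,rect(plane(c,q,.045)),rect(plane(c,q,.005)),q.mean(0))
    padreg=((yy<200)&(xx>200)&(xx<290)&(yy>140)) if n=='top' else ((xx>200)&(xx<285)&(yy>175)&(yy<245))
    q=blob(padreg&(r>1.9*g)&((H<6)|(H>168)));print('pad',rect(plane(c,q,.006)))
    if n=='top':
        q=blob((xx>250)&(xx<400)&(yy>195)&(yy<320)&(S<125)&(V>110));print('corkish',rect(plane(c,q,.02)))
        q=blob((xx>60)&(xx<245)&(yy>205)&(yy<320)&((V<70)|(S<90)|ms['red']|ms['blue']|ms['green']));print('board',rect(plane(c,q,.005)))
```

```text
top cam at [0.524 0.006 0.919]
red [438.3 227.5 158.6  53.9  -3.3] [434.3 237.6 165.8  56.3  -3.3] [147.13772455 264.68862275]
green [451.9  79.8 162.4  56.9  10.7] [448.6  83.2 169.8  59.5  10.7] [208.02994012 259.32934132]
blue [4.373e+02 3.536e+02 1.604e+02 5.660e+01 2.000e-01] [4.334e+02 3.696e+02 1.677e+02 5.920e+01 2.000e-01] [ 94.99415205 265.14619883]
pad [682.   -5.2 182.7 102.8  86.5]
corkish [ 461.3 -214.   312.7  230.6  -87.2]
board [440.7 219.3 385.8 196.8 -86.1]
scene cam at [1.158 0.61  0.907]
red [451.8 234.4 181.7  67.6  -3.2] [419.  217.  190.1  70.7  -3.2] [363.99180328 206.40983607]
green [466.4  89.7 183.6  66.6   9.9] [434.3  65.6 192.1  69.7   9.9] [320.27777778 179.75925926]
blue [451.8 357.1 182.3  61.4   1.3] [419.  345.4 190.7  64.3   1.3] [402.515625 234.15625 ]
pad [681.5  -6.9 183.8 103.6  86.5]
```

Run:
```python
from bench import arm
from h import *
c=arm.camera('wrist');s=arm.state();print({k:v for k,v in c.items() if k!='frame'})
cv2.imwrite('pics/w0.png',c['frame'][:,:,::-1])
t=arm.camera('top')
for n,u in dict(jar=(116,163),loupe=(342,174),cone=(261,124),tl=(262,212),tr=(381,209),br=(387,299),bl=(265,305)).items(): print(n,plane(t,u,{'jar':.062,'loupe':.026,'cone':.07}.get(n,.026))[0].round(3))
t2=cv2.resize(t['frame'][195:320,60:400],None,fx=2.3,fy=2.3,interpolation=cv2.INTER_CUBIC)
cv2.imwrite('pics/topcrop.png',t2[:,:,::-1])
```

```text
{'fov_y': 59.27997554771856, 'cx': 262.03202713600615, 'cy': 187.27007843047795, 'k1': -0.044067608249909775, 'hand_eye': array([[ 3.23457124e-05, -9.62230611e-01, -2.72235650e-01,
         6.73790734e-02],
       [ 9.99999970e-01,  9.69867773e-05, -2.23989527e-04,
         9.14576769e-04],
       [ 2.41932838e-04, -2.72235635e-01,  9.62230586e-01,
        -1.45854585e-01],
       [ 0.00000000e+00,  0.00000000e+00,  0.00000000e+00,
         1.00000000e+00]])}
jar [0.685 0.311 0.062]
loupe [ 0.674 -0.264  0.026]
cone [ 0.791 -0.047  0.07 ]
tl [ 0.571 -0.054  0.026]
tr [ 0.583 -0.365  0.026]
br [ 0.355 -0.374  0.026]
bl [ 0.339 -0.064  0.026]
```

Sizes fit: cases 160×56, board 386×197, tray 313×231, pad inner 183×103. I'll start with blue.

```bash
cat > go.py <<'E'
# python3 go.py x y z yaw_deg(case) : what remains, rotation first, then translation along the turned tool axes
import sys
from bench import arm
from h import *
x,y,z,a=map(float,sys.argv[1:5]);a=np.radians(a);s=arm.state()
yv=np.array([-np.sin(a),np.cos(a),0]);zv=np.array([0,0,-1.]);xv=np.cross(yv,zv)
D=np.c_[xv,yv,zv];C=Ro.from_quat(s['eef_rot'])
print('t',round(s['time'],2),'p',s['position'].round(4),'rot',(C.inv()*Ro.from_matrix(D)).as_rotvec().round(3),'move',(D.T@(np.array([x,y,z])-s['position'])).round(4),'gap',round(s['finger_gap'],4),'q',s['qpos'].round(2))
print('F',s['contact_force'].round(2),'M',s['wrist_torque'].round(3),'Mcase(about y)',(s['wrist_torque']@yv).round(3),'grip',np.round(s['grip_force'],1))
E
python3 go.py .437 .354 .15 0.2
```

```text
t 0.3 p [0.1626 0.5513 0.2274] rot [-0.001 -0.    -0.29 ] move [-0.2737 -0.1983  0.0774] gap 0.0853 q [ 1.16  0.28  1.51 -0.    1.36 -0.12]
F [ 0.64  0.14 -0.11] M [ 0.    -0.035  0.055] Mcase(about y) -0.035 grip 0.0
```

The manual's scale: shifts go in shares of 50 mm. Converting my numbers, -0.04 m is -0.8, -0.034 m is -0.68.

```bash
python3 inch.py '[{"az":-0.145},{"az":-0.145},{"x":-0.8,"y":-0.56,"z":0.22},{"x":-0.8,"y":-0.56,"z":0.22},{"x":-0.8,"y":-0.56,"z":0.22},{"x":-0.8,"y":-0.56,"z":0.22},{"x":-0.8,"y":-0.56,"z":0.22},{"x":-0.8,"y":-0.56,"z":0.22},{"x":-0.68,"y":-0.6,"z":0.22},{}]' 0.085; python3 go.py .437 .354 .03 0.2
python3 - <<'E'
from bench import arm
from h import *
s=arm.state();c=arm.camera('wrist')
T=np.eye(4);T[:3,:3]=Ro.from_quat(s['eef_rot']).as_matrix();T[:3,3]=s['position'];M=T@c['hand_eye']
c['R']=M[:3,:3].T;c['t']=-M[:3,:3].T@M[:3,3]
f=c['frame'].astype(int);r,g,b=f[...,0],f[...,1],f[...,2]
q=blob((b>1.4*r)&(b>1.2*g)&(b>50));print(q.min(0),q.max(0),rect(plane(c,q,.045)))
cv2.imwrite('pics/w1.png',c['frame'][:,:,::-1])
E
```

```text
time: 1.3
position: [0.4408, 0.3505, 0.1491]
eef_rot: [0.001, 1.0, -0.002, 0.0]
contact_force: [0.3, 0.4, 0.7]
finger_gap: 0.0851
grip_force: 0.0
t 1.3 p [0.4408 0.3505 0.1491] rot [-0.003  0.    -0.006] move [0.0038 0.0035 0.1191] gap 0.0851 q [ 0.55  0.31  1.65 -0.    1.18 -1.02]
F [0.27 0.42 0.67] M [ 0.023 -0.003 -0.078] Mcase(about y) -0.003 grip 0.0
[228  70] [302 270] [437.1 353.3 157.4  53.8   0.5]
```

View pics/w1.png

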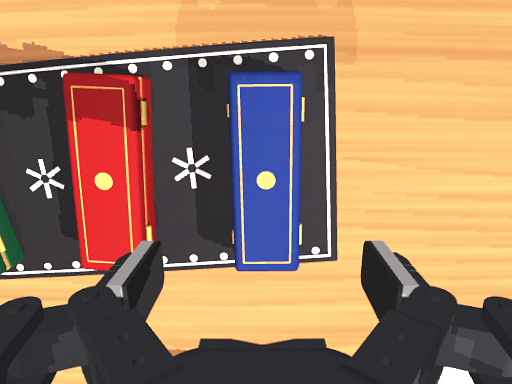

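The wrist view shows blue at (228–302, 70–270), free of red, and its position agrees within 1 mm. I'll descend and grasp.

In the tool's units: 0.03 m is 0.6, 0.025 m is 0.5.

```bash
python3 inch.py '[{"x":0.08,"y":0.06,"z":0.4,"ax":0.003,"az":-0.006},{"z":0.6},{"z":0.6},{"z":0.5},{"z":0.26},{},{}]' | grep pos; python3 go.py .437 .353 .03 0.2
python3 inch.py '[{},{},{},{},{},{},{},{}]' 0.03; python3 go.py .437 .353 .03 0.2
```

```text
position: [0.4333, 0.3582, 0.0336]
t 2.05 p [0.4333 0.3582 0.0336] rot [-0.002  0.001  0.006] move [-0.0037 -0.0052  0.0036] gap 0.0849 q [ 0.57  0.43  1.8  -0.    0.91 -1.01]
F [0.81 0.34 0.15] M [ 0.02  -0.041  0.042] Mcase(about y) -0.041 grip 0.0
time: 2.85
position: [0.4337, 0.3567, 0.0347]
eef_rot: [-0.005, 1.0, -0.002, 0.001]
contact_force: [-2.5, -3.6, 8.6]
finger_gap: 0.0513
grip_force: 60.7
t 2.85 p [0.4337 0.3567 0.0347] rot [-0.003  0.002  0.006] move [-0.0033 -0.0038  0.0047] gap 0.0513 q [ 0.57  0.43  1.8  -0.    0.91 -1.01]
F [-2.5  -3.6   8.64] M [-0.676  0.162  0.05 ] Mcase(about y) 0.165 grip 60.7
```

```bash
python3 inch.py '[{"z":-0.4},{"z":-0.6},{"z":-0.8},{"z":-0.8},{"z":-0.6},{},{},{},{},{}]' |grep -A9 pos; python3 go.py .437 .353 .19 0.2
python3 inch.py '[{"ay":0.12},{"ay":0.12},{"ay":0.12},{"ay":0.12},{},{},{},{},{},{}]' |grep pos;  python3 go.py .437 .353 .19 0.2
python3 inch.py '[{"ay":-0.12},{"ay":-0.12},{"ay":-0.12},{"ay":-0.12},{},{},{},{},{},{}]' |grep pos;  python3 go.py .437 .353 .19 0.2;python3 inch.py '[{}]' >/dev/null;python3 go.py .437 .353 .19 0.2
python3 inch.py '[{"ay":-0.12},{"ay":-0.12},{"ay":-0.12},{"ay":-0.12},{},{},{},{},{},{}]' |grep pos;  python3 go.py .437 .353 .19 0.2
python3 inch.py '[{"ay":0.12},{"ay":0.12},{"ay":0.12},{"ay":0.12},{},{},{},{},{},{}]' |grep pos;  python3 go.py .437 .353 .19 0.2;python3 inch.py '[{}]' >/dev/null;python3 go.py .437 .353 .19 0.2
```

```text
position: [0.4324, 0.3573, 0.1911]
eef_rot: [-0.005, 1.0, -0.002, -0.001]
contact_force: [-0.1, -0.0, -3.9]
finger_gap: 0.0512
grip_force: 63.6
t 3.85 p [0.4324 0.3573 0.1911] rot [-0.005 -0.003  0.006] move [-0.0046 -0.0043  0.0011] gap 0.0512 q [ 0.57  0.28  1.59 -0.    1.27 -1.01]
F [-0.08 -0.04 -3.95] M [ 0.06  -0.011 -0.023] Mcase(about y) -0.011 grip 63.6
position: [0.4325, 0.358, 0.1937]
t 4.85 p [0.4325 0.358  0.1937] rot [-0.004 -0.478  0.006] move [-0.0044 -0.005   0.0037] gap 0.0508 q [ 0.44  0.51  1.32  0.19  1.75 -1.15]
F [ 0.33 -0.82 -3.17] M [ 0.003 -0.472 -0.007] Mcase(about y) -0.472 grip 63.7
position: [0.4338, 0.3576, 0.1922]
t 5.85 p [0.4338 0.3576 0.1922] rot [-0.003 -0.001  0.005] move [-0.0032 -0.0047  0.0022] gap 0.0508 q [ 0.57  0.28  1.59 -0.    1.27 -1.01]
F [-0.32  0.88 -4.01] M [0.039 0.009 0.031] Mcase(about y) 0.008 grip 63.6
t 5.95 p [0.4334 0.3577 0.1924] rot [-0.003 -0.001  0.005] move [-0.0035 -0.0047  0.0024] gap 0.0511 q [ 0.57  0.28  1.59 -0.    1.27 -1.01]
F [-0.5   0.09 -3.29] M [-0.054  0.008 -0.027] Mcase(about y) 0.009 grip 63.6
position: [0.4339, 0.3577, 0.1929]
t 6.95 p [0.4339 0.3577 0.1929] rot [-0.002  0.48   0.005] move [-0.0031 -0.0047  0.0029] gap 0.051 q [ 0.78  0.14  1.89 -0.46  0.81 -0.53]
F [-0.51  0.27 -3.81] M [-0.027  0.523 -0.024] Mcase(about y) 0.523 grip 63.7
position: [0.4323, 0.358, 0.1931]
t 7.95 p [0.4323 0.358  0.1931] rot [-0.003  0.001  0.007] move [-0.0047 -0.005   0.0031] gap 0.0513 q [ 0.57  0.28  1.59 -0.    1.27 -1.01]
F [ 0.36  0.67 -3.2 ] M [ 0.036 -0.052  0.003] Mcase(about y) -0.052 grip 63.7
t 8.05 p [0.4326 0.3579 0.193 ] rot [-0.003  0.001  0.006] move [-0.0043 -0.0049  0.003 ] gap 0.0511 q [ 0.57  0.28  1.59 -0.    1.27 -1.01]
F [ 0.28 -0.64 -4.39] M [-0.017  0.056 -0.012] Mcase(about y) 0.057 grip 63.7
```

Single moment readings are noisy (about ±0.04 N m, against an expected shift of 0.12). I'll average several per state, using camera calls to advance time.

```bash
cat > avg.py <<'E'
import sys
from bench import arm
from h import *
L=[];F=[]
for i in range(int(sys.argv[1])):
    s=arm.state();yv=Ro.from_quat(s['eef_rot']).as_matrix()[:,1]
    L.append(s['wrist_torque']@yv);F.append(s['contact_force'][2]);arm.camera('wrist')
print('t',round(s['time'],2),'My %.3f +- %.3f'%(np.mean(L),np.std(L)/len(L)**.5),'Fz %.2f'%np.mean(F),'grip',round(float(s['grip_force']),1))
E
python3 avg.py 12
python3 inch.py '[{"ay":0.12},{"ay":0.12},{"ay":0.12},{"ay":0.12},{},{},{},{},{},{}]' |grep pos
python3 inch.py '[{"ay":-0.12},{"ay":-0.12},{"ay":-0.12},{"ay":-0.12},{},{},{},{}]' |grep pos
python3 avg.py 12;python3 go.py .437 .353 .19 0.2
```

```text
t 8.6 My 0.020 +- 0.009 Fz -3.38 grip 63.7
position: [0.4325, 0.358, 0.1937]
position: [0.4344, 0.3578, 0.1923]
t 11.0 My -0.001 +- 0.007 Fz -3.26 grip 63.7
t 11.05 p [0.433  0.3578 0.1928] rot [-0.003  0.     0.006] move [-0.004  -0.0048  0.0028] gap 0.0509 q [ 0.57  0.28  1.59 -0.    1.27 -1.01]
F [ 0.36  0.25 -2.69] M [-0.009 -0.044  0.008] Mcase(about y) -0.044 grip 63.7
```

Blue shifts only 0.02 ± 0.011 where a bead would give 0.12, so blue is sound (about 0.34 kg). It goes to the tray's far slot at (0.464, −0.279).

```bash
python3 inch.py '[{"y":-0.4},{"y":-0.7},{"y":-0.9},{"y":-0.9},{"y":-0.9},{"y":-0.9},{"y":-0.9},{"y":-0.9},{"y":-0.9},{"y":-0.9}]'|grep pos
python3 inch.py '[{"y":-0.9},{"y":-0.9},{"y":-0.9,"az":-0.02},{"y":-0.8,"az":-0.02},{"x":-0.2,"y":-0.6},{"x":-0.2,"y":-0.3},{"x":-0.1},{},{}]'|grep pos
python3 go.py .464 -.279 .033 2.8
```

```text
position: [0.4367, -0.0589, 0.1945]
position: [0.4658, -0.2744, 0.1945]
t 12.95 p [ 0.4658 -0.2744  0.1945] rot [-0.002 -0.001  0.001] move [ 0.0021 -0.0045  0.1615] gap 0.0509 q [-0.66  0.25  1.63 -0.    1.26 -2.28]
F [-0.17  0.02 -3.3 ] M [-0.021 -0.004  0.004] Mcase(about y) -0.003 grip 63.8
```

In the tool's units: 0.04 m is 0.8, 0.035 m is 0.7.

```bash
python3 inch.py '[{"y":-0.08,"z":0.4},{"z":0.7},{"z":0.8},{"z":0.6},{"z":0.3},{"z":0.16},{"z":0.08},{},{}]'|grep pos
python3 go.py .464 -.279 .0357 2.8
python3 inch.py '[{"z":0.04},{"z":0.04},{},{}]'|grep pos
python3 go.py .464 -.279 .0357 2.8
```

```text
position: [0.4674, -0.2807, 0.0438]
t 13.85 p [ 0.4674 -0.2807  0.0438] rot [-0.004  0.002  0.001] move [0.0033 0.0018 0.0081] gap 0.0513 q [-0.67  0.4   1.83 -0.    0.91 -2.29]
F [ 0.27  0.03 -3.59] M [-0.061  0.01  -0.077] Mcase(about y) 0.013 grip 63.8
position: [0.4666, -0.2804, 0.0387]
t 14.25 p [ 0.4666 -0.2804  0.0387] rot [-0.003 -0.     0.   ] move [0.0026 0.0015 0.003 ] gap 0.0514 q [-0.67  0.4   1.84 -0.    0.9  -2.29]
F [ 0.18 -0.7  -3.72] M [-0.028  0.022 -0.017] Mcase(about y) 0.023 grip 63.8
```

```bash
python3 inch.py '[{"z":0.03},{"z":0.03},{},{}]'|grep pos
python3 go.py .464 -.279 .0357 2.8
```

```text
position: [0.4667, -0.2804, 0.0359]
t 14.65 p [ 0.4667 -0.2804  0.0359] rot [-0.003  0.     0.   ] move [0.0027 0.0016 0.0002] gap 0.051 q [-0.67  0.41  1.84 -0.    0.89 -2.29]
F [-1.36 -0.13 -0.37] M [ 0.006  0.11  -0.055] Mcase(about y) 0.109 grip 64.3
```

Contact made, so I'll release and head for red.

```bash
python3 inch.py '[{},{},{},{},{},{"z":-0.4},{"z":-0.7},{"z":-0.8},{"z":-0.6}]' 0.085|grep -A9 pos
python3 go.py .438 .2275 .15 -3.3
```

```text
position: [0.4671, -0.2804, 0.1629]
eef_rot: [-0.025, 1.0, -0.002, 0.001]
contact_force: [-0.7, -0.7, -1.0]
finger_gap: 0.0849
grip_force: 0.0
t 15.55 p [ 0.4671 -0.2804  0.1629] rot [-0.004  0.002  0.107] move [0.0583 0.5053 0.0129] gap 0.0849 q [-0.67  0.27  1.68 -0.    1.19 -2.29]
F [-0.7  -0.75 -0.97] M [ 0.004 -0.051  0.001] Mcase(about y) -0.05 grip 0.0
```

```bash
python3 inch.py '[{"az":0.107},{"x":0.1,"y":0.6},{"x":0.1,"y":0.9},{"x":0.12,"y":0.9},{"x":0.12,"y":0.9},{"x":0.12,"y":0.9},{"x":0.12,"y":0.9},{"x":0.12,"y":0.9},{"x":0.12,"y":0.9},{"x":0.12,"y":0.9}]'|grep pos
python3 inch.py '[{"x":0.12,"y":0.9},{"y":0.9},{"y":0.5,"z":0.2},{},{}]'|grep pos
python3 go.py .438 .2275 .03 -3.3
python3 - <<'E'
from bench import arm
from h import *
s=arm.state();c=arm.camera('wrist')
T=np.eye(4);T[:3,:3]=Ro.from_quat(s['eef_rot']).as_matrix();T[:3,3]=s['position'];M=T@c['hand_eye']
c['R']=M[:3,:3].T;c['t']=-M[:3,:3].T@M[:3,3]
H,S,V=cv2.split(cv2.cvtColor(c['frame'],cv2.COLOR_RGB2HSV))
q=blob(((H<5)|(H>172))&(S>170)&(V>60));print(q.min(0),q.max(0),rect(plane(c,q,.045)))
E
```

```text
position: [0.4369, 0.1141, 0.1597]
position: [0.4374, 0.2275, 0.1489]
t 17.05 p [0.4374 0.2275 0.1489] rot [-0.004 -0.001  0.001] move [-6.000e-04  1.000e-04  1.189e-01] gap 0.0852 q [ 0.34  0.22  1.8  -0.    1.13 -1.17]
F [-0.48 -0.06 -0.52] M [0.014 0.091 0.024] Mcase(about y) 0.092 grip 0.0
[225  76] [299 275] [437.9 227.6 157.7  53.2  -3.1]
```

Red is confirmed at the same spot. Grasp, lift and test.

In the tool's units: 0.03 m is 0.6, 0.025 m is 0.5.

```bash
python3 inch.py '[{"z":0.4},{"z":0.6},{"z":0.6},{"z":0.5},{"z":0.26},{},{}]' | grep pos; python3 go.py .438 .2275 .03 -3.3
python3 inch.py '[{},{},{},{},{},{},{}]' 0.03; python3 go.py .438 .2275 .03 -3.3
```

```text
position: [0.4385, 0.2262, 0.0317]
t 17.8 p [0.4385 0.2262 0.0317] rot [-0.003  0.001 -0.002] move [0.0006 0.0012 0.0017] gap 0.0848 q [ 0.34  0.35  1.96 -0.    0.83 -1.17]
F [ 0.35  0.61 -0.65] M [-0.071 -0.016  0.046] Mcase(about y) -0.021 grip 0.0
time: 18.5
position: [0.4388, 0.2272, 0.0327]
eef_rot: [0.029, 1.0, -0.001, 0.001]
contact_force: [-1.0, -1.6, 7.4]
finger_gap: 0.0517
grip_force: 61.9
t 18.5 p [0.4388 0.2272 0.0327] rot [-0.003  0.003  0.   ] move [0.0008 0.0003 0.0027] gap 0.0517 q [ 0.34  0.35  1.95 -0.    0.83 -1.17]
F [-0.98 -1.57  7.45] M [-0.246  0.087 -0.076] Mcase(about y) 0.073 grip 61.9
```

```bash
python3 inch.py '[{"z":-0.4},{"z":-0.6},{"z":-0.8},{"z":-0.8},{"z":-0.6},{},{},{}]' |grep -A9 pos
python3 inch.py '[{"ay":0.12},{"ay":0.12},{"ay":0.12},{"ay":0.12},{},{},{},{},{},{}]' |grep pos
python3 inch.py '[{"ay":-0.12},{"ay":-0.12},{"ay":-0.12},{"ay":-0.12},{},{},{},{}]' |grep pos
python3 avg.py 12
python3 inch.py '[{"ay":-0.12},{"ay":-0.12},{"ay":-0.12},{"ay":-0.12},{},{},{},{},{},{}]' |grep pos
python3 inch.py '[{"ay":0.12},{"ay":0.12},{"ay":0.12},{"ay":0.12},{},{},{},{}]' |grep pos
python3 avg.py 12;python3 go.py .438 .2275 .19 -3.3
```

```text
position: [0.4365, 0.2271, 0.1896]
eef_rot: [0.029, 1.0, -0.002, -0.002]
contact_force: [0.4, 0.1, -2.2]
finger_gap: 0.052
grip_force: 64.4
position: [0.4375, 0.2278, 0.192]
position: [0.4393, 0.2276, 0.1908]
t 21.65 My 0.005 +- 0.008 Fz -2.33 grip 64.4
position: [0.4387, 0.2275, 0.1912]
position: [0.4363, 0.2276, 0.1911]
t 24.05 My -0.005 +- 0.009 Fz -2.20 grip 64.4
t 24.1 p [0.438  0.2276 0.1911] rot [-0.003  0.    -0.   ] move [-0.     -0.0001  0.0011] gap 0.052 q [ 0.34  0.18  1.73 -0.    1.23 -1.17]
F [ 0.02  0.49 -2.86] M [ 0.017 -0.038  0.038] Mcase(about y) -0.037 grip 64.4
```

Red shifts −0.01 ± 0.012, so red is sound too and green should be the rattler. Red goes to the near slot at (0.458, −0.149).

```bash
python3 inch.py '[{"y":-0.4,"az":-0.05},{"y":-0.7,"az":-0.057},{"y":-0.8},{"y":-0.9},{"y":-0.9},{"y":-0.9},{"y":-0.9},{"y":-0.9},{"y":-0.6},{"y":-0.3}]'|grep pos
python3 inch.py '[{},{}]'|grep pos
python3 go.py .458 -.149 .0337 2.8
```

```text
position: [0.452, -0.1399, 0.1923]
position: [0.4515, -0.1362, 0.192]
t 25.3 p [ 0.4515 -0.1362  0.192 ] rot [-0.001 -0.001 -0.   ] move [-0.0059 -0.0131  0.1583] gap 0.0518 q [-0.44  0.14  1.77 -0.    1.22 -2.06]
F [-0.39  0.8  -2.03] M [ 0.018  0.026 -0.012] Mcase(about y) 0.025 grip 64.4
```

```bash
python3 inch.py '[{"x":-0.12,"y":-0.26,"z":0.4},{"z":0.7},{"z":0.8},{"z":0.6},{"z":0.3},{"z":0.16},{"z":0.08},{},{}]'|grep pos
python3 go.py .458 -.149 .0337 2.8
```

```text
position: [0.4593, -0.1501, 0.0412]
t 26.2 p [ 0.4593 -0.1501  0.0412] rot [-0.004  0.002  0.001] move [0.0012 0.0012 0.0075] gap 0.052 q [-0.46  0.33  1.97 -0.    0.84 -2.08]
F [ 0.19  0.53 -2.01] M [0.02  0.031 0.057] Mcase(about y) 0.03 grip 64.3
```

```bash
python3 inch.py '[{"z":0.04},{"z":0.04},{"z":0.03},{"z":0.03},{},{}]'|grep pos
python3 go.py .458 -.149 .0337 2.8
```

```text
position: [0.4584, -0.1503, 0.0338]
t 26.8 p [ 0.4584 -0.1503  0.0338] rot [-0.003  0.     0.   ] move [0.0003 0.0013 0.0001] gap 0.0518 q [-0.46  0.34  1.98 -0.    0.83 -2.08]
F [-2.45  0.55  5.31] M [0.16  0.284 0.019] Mcase(about y) 0.276 grip 65.2
```

In the tool's units: -0.04 m is -0.8, -0.035 m is -0.7.

```bash
python3 inch.py '[{},{},{},{},{},{"z":-0.4},{"z":-0.7},{"z":-0.8},{"z":-0.6}]' 0.085|grep pos
python3 inch.py '[{"y":0.4,"az":-0.07},{"y":0.8,"az":-0.07},{"y":0.9},{"y":0.9},{"y":0.8},{"y":0.6},{"y":0.2},{},{}]'|grep pos
python3 go.py .452 .0795 .15 10.7
python3 - <<'E'
from bench import arm
from h import *
s=arm.state();c=arm.camera('wrist')
T=np.eye(4);T[:3,:3]=Ro.from_quat(s['eef_rot']).as_matrix();T[:3,3]=s['position'];M=T@c['hand_eye']
c['R']=M[:3,:3].T;c['t']=-M[:3,:3].T@M[:3,3]
f=c['frame'].astype(int);r,g,b=f[...,0],f[...,1],f[...,2]
q=blob((g>1.25*r)&(g>1.05*b)&(g>45));print(q.min(0),q.max(0),rect(plane(c,q,.045)))
t=arm.camera('top');cv2.imwrite('pics/top1.png',t['frame'][:,:,::-1])
E
```

```text
position: [0.4589, -0.15, 0.1604]
position: [0.4211, 0.0761, 0.1576]
t 28.6 p [0.4211 0.0761 0.1576] rot [-0.004 -0.     0.003] move [-0.031  -0.0024  0.0076] gap 0.0848 q [ 0.02  0.11  1.91 -0.    1.12 -1.74]
F [ 0.04  0.32 -0.06] M [-0.002  0.039  0.006] Mcase(about y) 0.039 grip 0.0
[224 115] [294 299] [450.1  78.7 159.4  53.6  10.5]
```

View pics/top1.png

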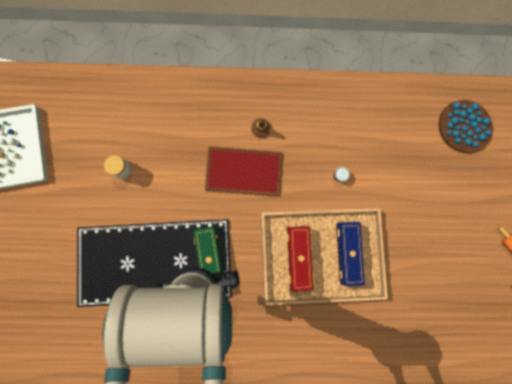

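Red (300,258) and blue (350,254) lie flat and side by side in the tray. Green stays at (207,250) and the bystanders haven't moved. Now I'll grasp green.

In the tool's units: 0.03 m is 0.6, 0.023 m is 0.46.

```bash
python3 inch.py '[{"x":-0.3,"y":-0.02,"z":0.2},{"x":-0.28,"y":-0.02,"z":0.4},{"z":0.6},{"z":0.6},{"z":0.46},{"z":0.26},{},{}]' | grep pos; python3 go.py .450 .0787 .03 10.5
python3 inch.py '[{},{},{},{},{},{},{}]' 0.03|grep -A9 pos; python3 go.py .450 .0787 .03 10.5
```

```text
position: [0.4501, 0.0791, 0.0317]
t 29.5 p [0.4501 0.0791 0.0317] rot [-0.003 -0.001  0.004] move [ 0.0002 -0.0004  0.0017] gap 0.0851 q [ 0.02  0.31  2.03 -0.    0.8  -1.73]
F [0.54 0.12 0.6 ] M [-0.025 -0.07   0.047] Mcase(about y) -0.064 grip 0.0
position: [0.4505, 0.0797, 0.0331]
eef_rot: [-0.095, 0.996, -0.002, 0.001]
contact_force: [-1.0, -1.8, 7.2]
finger_gap: 0.0517
grip_force: 61.6
t 30.2 p [0.4505 0.0797 0.0331] rot [-0.004  0.002  0.006] move [ 0.0006 -0.0009  0.0031] gap 0.0517 q [ 0.03  0.31  2.03 -0.01  0.8  -1.73]
F [-1.01 -1.77  7.17] M [-0.214  0.153 -0.075] Mcase(about y) 0.19 grip 61.6
```

In the tool's units: -0.04 m is -0.8, -0.03 m is -0.6.

```bash
python3 inch.py '[{"z":-0.4},{"z":-0.6},{"z":-0.8},{"z":-0.8},{"z":-0.6},{},{},{}]' |grep -A9 pos
python3 inch.py '[{"ay":0.12},{"ay":0.12},{"ay":0.12},{"ay":0.12},{},{},{},{},{},{}]' |grep pos
python3 inch.py '[{"ay":-0.12},{"ay":-0.12},{"ay":-0.12},{"ay":-0.12},{},{},{},{}]' |grep pos
python3 avg.py 12
python3 inch.py '[{"ay":-0.12},{"ay":-0.12},{"ay":-0.12},{"ay":-0.12},{},{},{},{},{},{}]' |grep pos
python3 inch.py '[{"ay":0.12},{"ay":0.12},{"ay":0.12},{"ay":0.12},{},{},{},{}]' |grep pos
python3 avg.py 12;python3 go.py .682 -.006 .21 3
```

```text
position: [0.4478, 0.0804, 0.1899]
eef_rot: [-0.095, 0.996, -0.001, -0.002]
contact_force: [1.1, 0.2, -2.9]
finger_gap: 0.0515
grip_force: 64.9
position: [0.4492, 0.0804, 0.1925]
position: [0.4509, 0.0805, 0.1914]
t 33.35 My 0.034 +- 0.011 Fz -2.83 grip 65.3
position: [0.4503, 0.0806, 0.1917]
position: [0.448, 0.0803, 0.1917]
t 35.75 My -0.031 +- 0.004 Fz -2.94 grip 65.6
t 35.8 p [0.4496 0.0805 0.1916] rot [-0.003 -0.     0.137] move [-0.2276 -0.0985 -0.0184] gap 0.0518 q [ 0.03  0.12  1.8  -0.    1.22 -1.73]
F [ 0.72 -0.12 -3.58] M [ 0.05  -0.098 -0.024] Mcase(about y) -0.1 grip 65.6
```

Green shifts by +0.065 ± 0.012, which has the right sign but is only half the expected size. I'll repeat with longer holds and more samples before trusting it.

```bash
python3 inch.py '[{"ay":0.13},{"ay":0.13},{"ay":0.13},{"ay":0.13},{},{},{},{},{},{}]' |grep pos
python3 avg.py 6
python3 inch.py '[{"ay":-0.13},{"ay":-0.13},{"ay":-0.11},{"ay":-0.09},{"ay":-0.06},{},{},{}]' |grep pos
python3 avg.py 20
python3 inch.py '[{"ay":-0.13},{"ay":-0.13},{"ay":-0.13},{"ay":-0.13},{},{},{},{},{},{}]' |grep pos
python3 avg.py 6
python3 inch.py '[{"ay":0.13},{"ay":0.13},{"ay":0.11},{"ay":0.09},{"ay":0.06},{},{},{}]' |grep pos
python3 avg.py 20;python3 go.py .682 -.006 .21 3
```

```text
position: [0.4491, 0.0804, 0.1925]
t 37.05 My -0.458 +- 0.006 Fz -3.09 grip 66.0
position: [0.4502, 0.0805, 0.1915]
t 38.85 My 0.065 +- 0.006 Fz -3.15 grip 65.9
position: [0.4504, 0.0806, 0.1918]
t 40.15 My 0.469 +- 0.005 Fz -2.83 grip 66.5
position: [0.4487, 0.0804, 0.1915]
t 41.95 My -0.059 +- 0.005 Fz -2.86 grip 66.5
t 42.0 p [0.4495 0.0804 0.1915] rot [-0.003 -0.     0.137] move [-0.2276 -0.0985 -0.0185] gap 0.0519 q [ 0.03  0.12  1.8  -0.    1.22 -1.73]
F [-0.5   0.36 -3.34] M [-0.    -0.087  0.009] Mcase(about y) -0.086 grip 66.5
```

The shift is now 0.124 ± 0.008 N m, exactly as a bead would give: green rattles. I'll take it over the pad.

In the tool's units: -0.035 m is -0.7, -0.03 m is -0.6.

```bash
python3 inch.py '[{"z":-0.1,"az":0.067},{"x":-0.4,"y":-0.18,"z":-0.1,"az":0.07},{"x":-0.6,"y":-0.26,"z":-0.1},{"x":-0.7,"y":-0.3,"z":-0.06},{"x":-0.7,"y":-0.3},{"x":-0.7,"y":-0.3},{"x":-0.6,"y":-0.26},{"x":-0.5,"y":-0.2},{"x":-0.3,"y":-0.14},{}]'|grep pos
python3 inch.py '[{},{},{}]'|grep pos
python3 go.py .682 -.006 .21 3
```

```text
position: [0.6819, -0.0044, 0.2085]
position: [0.6788, -0.0026, 0.2102]
t 43.3 p [ 0.6788 -0.0026  0.2102] rot [-0.003 -0.001  0.   ] move [-0.003  -0.0036  0.0002] gap 0.0518 q [-0.1   0.44  1.29 -0.    1.41 -1.73]
F [ 0.09 -0.67 -3.37] M [ 0.009 -0.014  0.004] Mcase(about y) -0.014 grip 66.5
```

```bash
python3 inch.py '[{},{},{},{},{}]'|grep pos
python3 - <<'E'
from bench import arm
import cv2
cv2.imwrite('pics/scene2.png',arm.camera('scene')['frame'][:,:,::-1])
E
```

```text
position: [0.6798, -0.0031, 0.2099]
```

View pics/scene2.png

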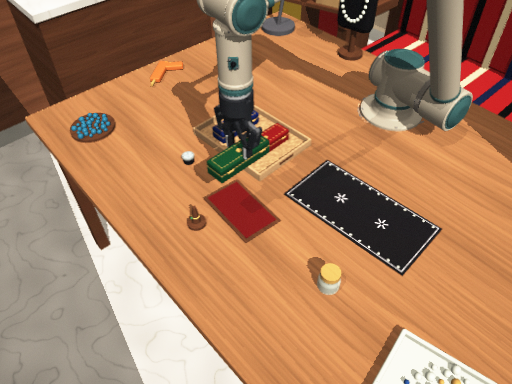

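Green (240,155) is held level in the gripper above the pad. Red and blue are in the tray, and the jar (330,278), loupe (188,157) and cone (196,217) are untouched.

```bash
python3 -c "
from bench import arm
print(arm.hand_in())"
```

```text
the job is handed in; nothing more can be done
None
```

The green case rattles and is held still and level about 18 cm above the middle of the red pad; the sound red and blue cases lie flat side by side in the tray, the jar, loupe and ring cone are untouched, and the job was handed in at about 44 s with no verdict shown.

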